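# Draw jar lids into a tote and hold them gathered in its corner

## Robot

A 6-joint arm with a two-finger parallel gripper is mounted at the origin on the work surface. World frame = base frame: x ahead of the robot, y to its left, z up, the work surface at z = 0. Lengths are in m, angles in degrees, forces in N, time in s.
With the tool pointing down it reaches from about 0.3 to 0.75 m from the base axis. Payload 8.5 kg.
Tool frame: the origin (TCP) lies between the finger pads; the fingertips stand env.finger_overhang ahead of it and the grasp point (between the pads) lies 2 mm behind it (env.finger_overhang is the distance from the TCP to the fingertips, in m); z points along the fingers, y is the line along which they close (so a half turn about z gives the same grasp; the last joint's range is limited). The gripper opens to 85 mm and grips with 20 to 120 N. Pads are 22 mm wide; open, the fingers measure 114 mm over their backs; the gripper's body (76 mm by 85 mm) begins 54 mm behind the grasp point. The pads swing forward as they close: fully open they stand 13 mm farther back than shut.
Start: joints at [52.179, 21.807, 74.336, -0, 83.858, -12.336], TCP at [0.237, 0.496, 0.248] pointing down, gripper open.
Joint ranges: [-178.18, 178.18], [-50.72, 133.34], [12.68, 142.11], [-81.47, 261.47], [9.98, 163.14], [-165.26, 165.26]. Speed limits (degrees/s): [136.94, 136.94, 180, 180, 180, 180].

## Interface

Orientations are given as a 3x3 rotation matrix whose columns are the frame's x, y, z axes.
In Python, from rig import env gives the robot as it stands. The module is installed in compiled form; this text tells all that it offers.
- The arm moves only by the tool jog_arm, never from a script. Its arguments are lists of equal length, an entry for each row: "hand": the finger opening in m, from 0 to 0.0854; "travel": the shift along the world's x, y, z in m, a list of three; "yaw": the turn about the world's z in rad. A call has exactly 5 rows; each row shifts and turns the commanded pose from where the row before left it; what a row does not reach is not made up. A row lasts 1/8 s, in which the tool goes at most 62.5 mm and 10.7 degrees, less where a joint would pass 70% of its speed; a pose out of reach is approached as far as the arm can. A call is refused whole if a number of a shift passes 0.0625 or a number of a turn 0.188, either way. A call with a gripper value outside its range is refused whole. The fingers move at their own pace and stop on an object; "grip_force" is the grip in N (left out, the last holds). Time passes only in rows, so rows that do not move let the fingers close, or fill a call up. It gives the time, the measured TCP pose, the force, the opening and the grip force at its end, in the units of the state.
- env.observe(): the state, without advancing time (a new reading comes with each control period).
- env.get_image(name): name is "scene" or "top" or "wrist"; returns the picture (480x640x3 uint8, red, green, blue); there is no depth.
- env.calibration(name): a dict with "fx", "fy", "cx", "cy" (pixels), "k1" (the pictures are not rectified: a ray, as slopes to the right and down, at radius r is drawn at 1 + k1 r^2 times it, then the intrinsics apply), "position" and "rotation" of the camera in the world; the wrist camera has in their place "hand_eye" (4x4, takes a point from camera to tool coordinates, whose origin is the TCP and whose axes are the flange's). Camera axes: x right, y down, z forward; pixel columns grow to the right and rows downward; lengths in m; the calibration is good to about 2 mm. A picture is of the moment at which its call begins: read the wrist's pose just before it. calibration takes no time and is no camera call.
- env.close_job(): hands the job in; it is judged then, once.
The state is a dict: "time_s": time; "q": joint angles; "qvel": joint speeds; "joint_efforts": joint torques, N m; "position": TCP position; "tool_rot": TCP orientation; "ft_force": force on the tool from outside, world axes, zero at the start; "wrist_torque": the same for the moment, N m; "grip_width": finger opening in m; "gripper_force": force on a finger pad.
Only numpy, scipy, OpenCV 4.12 (cv2) and the standard library are available. Lean on these libraries where they do the work, as an engineer would, in place of code of your own. Each camera call takes 0.05 s, during which the arm holds its last target. There are 200 camera calls.

## Task

Take hold of the lid dispenser's sprung lever, pull it down to the end of its stroke so that all three jar lids run out into the tote, and then ease it slowly back up to rest without letting it snap. Next take the tote by the steel bar across its corner and lift that corner until the tote slopes at about 30 degrees and all three lids have slid together into the opposite corner; finish while still holding it tilted and still like that, propped against nothing (its low corner may rest on the bench). Never touch the lids themselves, and leave the two jars and the small cup where they stand.

Things in the scene. Friction and masses are not known exactly. Their poses are not given: they have to be found in the camera images.
- dispenser: Lid dispenser fixed to the bench: white post and base carrying a steel chute. Placed and turned differently each time. Origin on the bench plumb below the chute's lower end. -x is the way the lids run out, z is up, the lever's bar sticks out to the +y side. Base and post stand at x = 80 to 210 mm, y = -75 to 75 mm (post 40 mm wide). The tote stands with its +y wall below the chute's lower end.
- lip (a point): Middle of the chute's lower end (the lip), 150 mm above the bench, its underside 145 mm. The chute is open on top, 36 mm wide inside and climbs at 30 degrees from here towards the dispenser's +x, to 240 mm high at x = 115 mm. A gate on the lever closes it.
- lever (a joint): Lever angle, rad: 0 at rest, sprung (0.3 N m), 0.8 at the stroke's end, bar down, needing about 7 N at the bar. Grows turning about the dispenser's +y axis through lever_hinge: bar down, gate open. The lids pass the gate from 0.6 rad and run out within 1 s while it is held down. Damped; let go from far down it snaps back at 2.5 rad/s: over 1.7 rad/s is a snap.
- lever_hinge (a point): Point on the lever's axle above the chute lip, in the dispenser's middle plane; in the dispenser's frame at (-31, 0, 204) mm. It does not move.
- lever_grip (a point): Grip point on the axis of the lever's bar: round, black, 16 mm thick, 95 mm long, level, parallel to the dispenser's y, free all round here. From the axle it is 95 mm to +y and 120 mm out towards +x: 0.45 rad above level at rest (256 mm over the bench), 0.35 rad below level at the stroke's end (163 mm over the bench). The arm carrying the bar runs at y = 42 mm.
- tote: Loose square white plastic tote, open on top, 180 x 180 mm outside, 55 mm high, walls and floor 5 mm thick, 0.25 to 0.5 kg. Origin under the middle of its floor, z up, x and y square to the walls. The lip of the chute is roughly above its +y wall, and the lids fall inside. Its yaw is within 0.15 rad of the dispenser's yaw less 90 degrees.
- tote_bar (a point): Middle of the tote's handle: steel bar 12 mm thick, 78 mm long, level, across the tote's +x -y corner at 45 degrees to the walls (along the tote's (1, 1)), on a post at each end. In the tote's frame at (59.5, -59.5, 85) mm: its axis is 30 mm above the rim, free below. Grip from above, fingers closing along the diagonal; a firm grip hardly lets the bar turn, so tilt the gripper with the tote.
- tote_corner (a point): The inner bottom corner of the tote, at its -x +y side, diagonally opposite to the handle bar: the corner the lids are to slide into. In the tote's frame at (-85, 85, 5) mm. The outer bottom corner, on which the tote can be tipped, is at (-90, 90, 0) mm.
- lid1: One of three identical round screw lids for jars, red plastic, 30 mm across and 12 mm thick, 15 g, slippery. Origin at its centre. At the start the three lie in file in the dispenser's chute (lid1 nearest the gate).
- lid2: One of three identical round screw lids for jars, red plastic, 30 mm across and 12 mm thick, 15 g, slippery. Origin at its centre. At the start the three lie in file in the dispenser's chute (lid1 nearest the gate).
- lid3: One of three identical round screw lids for jars, red plastic, 30 mm across and 12 mm thick, 15 g, slippery. Origin at its centre. At the start the three lie in file in the dispenser's chute (lid1 nearest the gate).
- jar1: Bystander: loose white jar with a red lid, 64 mm across and 115 mm high, standing on the bench to the right of the tote. Origin under its centre.
- jar2: Bystander: loose white jar with a red lid, 72 mm across and 140 mm high, standing on the bench to the right of the tote. Origin under its centre.
- cup: Bystander: loose small white cup with a red lid, 60 mm across and 60 mm high, standing on the bench to the right of the tote, the farthest of the three from the robot. Origin under its centre.

How it is judged:
By the outcome, as a careful person would: the job done as asked, in the order asked, and still so for the second after the job is handed in, while the arm keeps its last pose, push and grip.
It also fails if it takes over 61 s, if anything falls off the work surface, if the arm or the gripper's body presses on something with over 40 N, if the wrist force passes 120 N, or if a joint passes its speed limit or range.

## Working session

There is one attempt and no reset: what is moved stays moved. The work goes in short steps, Python scripts to look and compute and a tool call to move; the robot and the scene stay as the last step left them, time stands still between calls to the robot, and variables do not carry over. Pictures are saved under pics/ and viewed, at most 10 in all, crops included, and the job is handed in when it is done.

Besides the shell and the picture viewer there is one more tool, called after "Request:" by a JSON object that holds its "op" and its "data". jog_arm: Moves the arm, as the interface text tells. Its arguments: {"type":"object","properties":{"hand":{"type":"array"},"travel":{"type":"array"},"yaw":{"type":"array"},"grip_force":{"type":"number"}},"required":["hand","travel","yaw"]}

```bash
mkdir -p pics; python3 - <<'E'
from rig import env
import cv2,numpy as np
s=env.observe();print(s['time_s'],s['position'],s['tool_rot'],env.finger_overhang)
for n in ['scene','top','wrist']:
    im=env.get_image(n);cv2.imwrite(f'pics/{n}0.png',im[:,:,::-1]);c=env.calibration(n)
    print(n,{k:np.round(v,4).tolist() for k,v in c.items()})
E
```

```text
0.0 [0.23647167 0.49626422 0.24769897] [[-9.02698026e-01  4.30273657e-01 -9.24333674e-04]
 [ 4.30274523e-01  9.02697327e-01 -1.17047141e-03]
 [ 3.30770521e-04 -1.45429947e-03 -9.99998888e-01]] 0.017
scene {'fx': 461.0685, 'fy': 461.0685, 'cx': 310.1413, 'cy': 244.5098, 'k1': 0.0133, 'position': [1.2031, 0.1552, 0.8133], 'rotation': [[-0.2345, 0.6847, -0.6901], [0.9721, 0.1715, -0.1602], [0.0086, -0.7084, -0.7058]]}
top {'fx': 622.1732, 'fy': 622.1732, 'cx': 319.0666, 'cy': 238.0682, 'k1': 0.0487, 'position': [0.4625, -0.0064, 1.1811], 'rotation': [[-0.0097, -0.9964, 0.0844], [-0.9996, 0.0118, 0.0242], [-0.0251, -0.0842, -0.9961]]}
wrist {'fx': 359.5781, 'fy': 359.5781, 'cx': 323.9677, 'cy': 239.0472, 'k1': -0.0078, 'hand_eye': [[-0.0004, -0.9486, -0.3165, 0.0811], [1.0, -0.0004, -0.0001, 0.0008], [-0.0, -0.3165, 0.9486, -0.1251], [0.0, 0.0, 0.0, 1.0]]}
```

View pics/top0.png

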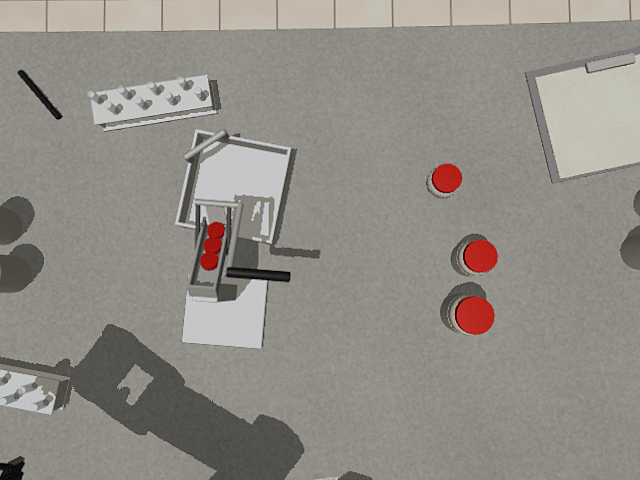

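View pics/scene0.png

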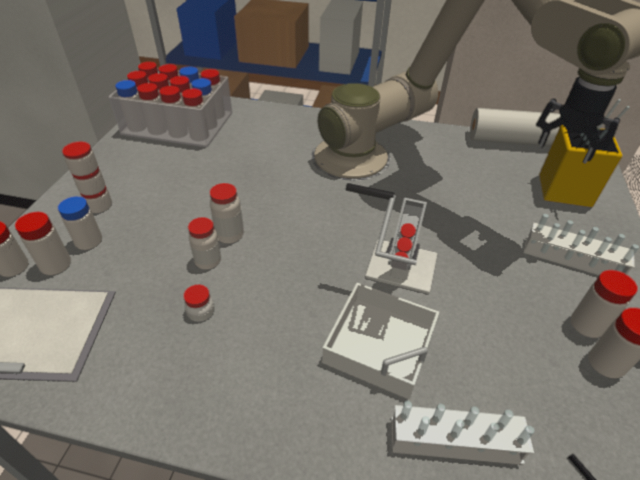

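The top view shows the tote at about (178–295, 131–243), with its handle bar at (187,157)–(227,134), and the lever bar at (228,272)–(290,276). The scene view shows the lever bar at (347,187)–(395,193). The far tote corner the lids must slide into is at top px (272,243).

```bash
cat > h.py <<'E'
from rig import env
import cv2,numpy as np
def ray(n,u,v):
    c=env.calibration(n);K=np.array([[c['fx'],0,c['cx']],[0,c['fy'],c['cy']],[0,0,1]])
    p=cv2.undistortPoints(np.array([[[u,v]]],float),K,np.array([c['k1'],0,0,0.]))[0,0]
    return np.array(c['position']),np.array(c['rotation'])@[p[0],p[1],1]
def plane(n,u,v,z):
    o,d=ray(n,u,v);return o+d*(z-o[2])/d[2]
def tri(a,b):
    o1,d1=ray('top',*a);o2,d2=ray('scene',*b)
    t=np.linalg.lstsq(np.c_[d1,-d2],o2-o1,rcond=None)[0]
    p,q=o1+t[0]*d1,o2+t[1]*d2
    return (p+q)/2,np.linalg.norm(p-q)
def bar(im,x0,y0,x1,y1,lo,hi):
    g=im.max(2)[y0:y1,x0:x1];m=((g>=lo)&(g<=hi)).astype(np.uint8)
    c=max(cv2.findContours(m,0,2)[0],key=cv2.contourArea)
    r=cv2.minAreaRect(c);b=cv2.boxPoints(r)+[x0,y0]
    e=sorted([tuple((b[i]+b[(i+1)%4])/2) for i in range(4)],key=lambda p:p[0])
    return e[0],e[3],r[1]
E
python3 - <<'E'
from h import *
np.set_printoptions(precision=4,suppress=True)
t=cv2.imread('pics/top0.png');s=cv2.imread('pics/scene0.png')
a=bar(t,215,260,300,290,0,40);b=bar(s,335,175,405,203,0,40);print(a,b)
# image left in top = world +y ; scene left = world -y
for p,q in((a[0],b[1]),(a[1],b[0])): print('tri',*tri(p,q))
for p in a[:2]: print('plane',plane('top',*p,.256))
# tote outer rim
m=(t.min(2)>175).astype(np.uint8)[120:255,165:310]
for p in [(197,130),(296,149),(272,244),(177,225)]: print('rim',plane('top',*p,.055))
for p in [(187,157),(227,134)]: print('handle',plane('top',*p,.088))
for p in [(183,345),(263,348),(267,280)]: print('base',plane('top',*p,.01))
cv2.imwrite('pics/c.png',np.hstack([cv2.resize(t[120:300,165:310],None,fx=3,fy=3,interpolation=2),cv2.resize(s[280:400,315:445],(364,540))])[:, :800])
E
```

```text
((np.float64(226.29608154296875), np.float64(271.34833097457886)), (np.float64(289.2068176269531), np.float64(276.4492015838623)), (63.1171875, 9.69790267944336)) ((np.float64(352.0), np.float64(189.5)), (np.float64(354.0), np.float64(189.5)), (1.0, 2.0))
tri [0.5006 0.1141 0.2772] 0.07496922722165099
tri [0.4835 0.0664 0.2493] 0.009868658573879197
plane [0.4928 0.1549 0.256 ]
plane [0.4842 0.0611 0.256 ]
rim [0.761  0.2446 0.055 ]
rim [0.7228 0.0618 0.055 ]
rim [0.5482 0.1067 0.055 ]
rim [0.585  0.2803 0.055 ]
handle [0.7034 0.2549 0.088 ]
handle [0.7442 0.1834 0.088 ]
base [0.3646 0.278  0.01  ]
base [0.3576 0.1286 0.01  ]
base [0.4838 0.1209 0.01  ]
```

View pics/c.png

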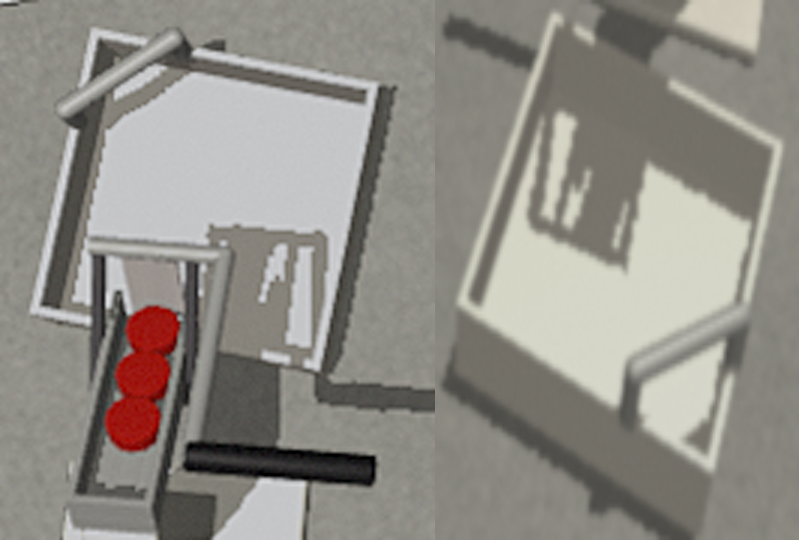

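The crop confirms the geometry: the lever bar is on the −y world side of the chute and the handle is across the far-left corner of the tote. The three lids are in the chute. I'm moving above the lever bar.

Request:
{"op": "jog_arm", "data": {"hand": [0.06,0.06,0.06,0.06,0.06], "travel": [[0.025,-0.0388,0.022],[0.025,-0.0388,0.022],[0.025,-0.0388,0.022],[0.025,-0.0388,0.022],[0.025,-0.0388,0.022]], "yaw": [-0.122,-0.122,-0.122,-0.122,-0.122], "grip_force": 30}}

```text
time_s: 0.78
position: [0.3621, 0.3011, 0.3589]
tool_rot: [[-0.49, 0.872, -0.0], [0.872, 0.49, -0.0], [0.0, -0.0, -1.0]]
ft_force: [0.8, 0.3, -0.4]
grip_width: 0.0603
gripper_force: 0.0
```

Request:
{"op": "jog_arm", "data": {"hand": [0.06,0.06,0.06,0.06,0.06], "travel": [[0.025,-0.0388,0],[0.025,-0.0388,0],[0.025,-0.0388,0],[0.025,-0.0388,0],[0.025,-0.0388,0]], "yaw": [-0.122,-0.122,-0.122,-0.122,-0.122]}}

```text
time_s: 1.4
position: [0.4872, 0.1071, 0.3582]
tool_rot: [[0.098, 0.995, -0.0], [0.995, -0.098, 0.0], [0.0, -0.0, -1.0]]
ft_force: [-0.1, -0.0, 0.2]
grip_width: 0.0596
gripper_force: 0.0
```

```bash
python3 - <<'E'
from h import *
np.set_printoptions(precision=4,suppress=True)
s=env.observe();print(s['time_s'],s['q'],s['position'],s['tool_rot'])
im=env.get_image('wrist');cv2.imwrite('pics/w1.png',im[:,:,::-1])
s2=env.observe();H=np.array(env.calibration('wrist')['hand_eye']);T=np.eye(4);T[:3,:3]=s['tool_rot'];T[:3,3]=s['position'];M=T@H
P=lambda x:(lambda c:(c[0]/c[2]*359.58+323.97,c[1]/c[2]*359.58+239.05))((np.linalg.inv(M)@np.r_[x,1])[:3])
print(P([.4928,.1549,.256]),P([.4842,.0611,.256]))
E
```

```text
1.4 [-1.2337 13.2733 68.8888  0.0058 97.8616  4.3898] [0.4872 0.1071 0.3582] [[ 0.098   0.9952 -0.0004]
 [ 0.9952 -0.098   0.0001]
 [ 0.0001 -0.0004 -1.    ]]
(np.float64(324.65067543650196), np.float64(175.893023571684)) (np.float64(325.51413034694406), np.float64(308.6676003230605))
```

View pics/w1.png

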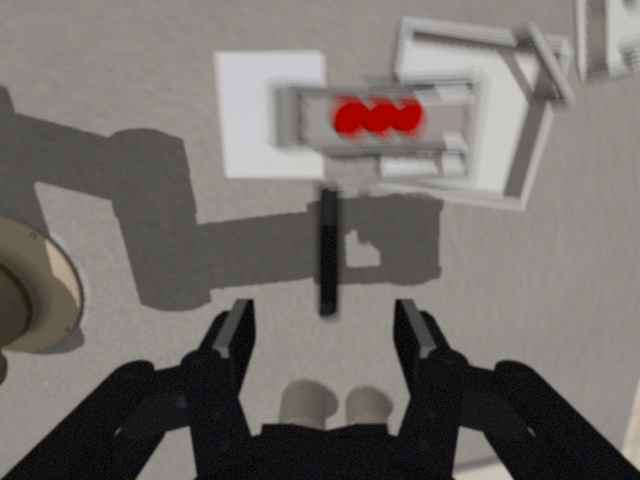

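The wrist view shows the bar upright at column ~329, rows 186–316, midway between the open fingers and about 3 mm to +x. I'll descend and grip.

Request:
{"op": "jog_arm", "data": {"hand": [0.06,0.06,0.06,0.06,0.06], "travel": [[0.003,-0.002,-0.026],[0,0,-0.026],[0,0,-0.026],[0,0,-0.026],[0,0,0]], "yaw": [0,0,0,0,0]}}

```text
time_s: 2.08
position: [0.4889, 0.1065, 0.253]
tool_rot: [[0.094, 0.996, -0.004], [0.996, -0.094, 0.0], [-0.0, -0.004, -1.0]]
ft_force: [0.1, 0.1, 1.1]
grip_width: 0.0599
gripper_force: 0.0
```

Request:
{"op": "jog_arm", "data": {"hand": [0.005,0.005,0.005,0.005,0.005], "travel": [[0,0,0],[0,0,0],[0,0,0],[0,0,0],[0,0,0]], "yaw": [0,0,0,0,0], "grip_force": 30}}

```text
time_s: 2.7
position: [0.4876, 0.1067, 0.2551]
tool_rot: [[0.093, 0.996, -0.004], [0.996, -0.093, -0.0], [-0.0, -0.004, -1.0]]
ft_force: [-12.3, -0.5, 7.7]
grip_width: 0.015
gripper_force: 30.3
```

```bash
python3 - <<'E'
from h import *
s=env.observe();print(s['time_s'],s['position'],s['ft_force'],s['wrist_torque'],s['grip_width'],s['gripper_force'])
# arc steps about hinge, 10 steps down
a=.45-np.linspace(0,.8,11);d=.12*np.c_[np.cos(a),np.sin(a)];
xd=np.array([-.996,.095]);st=np.diff(d,axis=0)
print(np.round(np.c_[st[:,:1]*xd,st[:,1]],4))
E
```

```text
2.7 [0.48760479 0.10667753 0.25513953] [-12.26861352  -0.52482408   7.72018901] [-0.01124813  2.02922506  0.01050261] 0.015045379287555593 30.292844474315643
[[-0.0038  0.0004 -0.0088]
 [-0.0031  0.0003 -0.0091]
 [-0.0024  0.0002 -0.0093]
 [-0.0016  0.0002 -0.0095]
 [-0.0009  0.0001 -0.0096]
 [-0.0001  0.     -0.0096]
 [ 0.0007 -0.0001 -0.0096]
 [ 0.0014 -0.0001 -0.0095]
 [ 0.0022 -0.0002 -0.0093]
 [ 0.0029 -0.0003 -0.0091]]
```

Request:
{"op": "jog_arm", "data": {"hand": [0.005,0.005,0.005,0.005,0.005], "travel": [[-0.0065,0.0004,-0.0088],[-0.003,0.0003,-0.0091],[-0.0024,0.0002,-0.0093],[-0.0016,0.0002,-0.0095],[-0.0009,0.0001,-0.0096]], "yaw": [0,0,0,0,0]}}

```text
time_s: 3.32
position: [0.476, 0.1077, 0.2095]
tool_rot: [[0.094, 0.996, 0.004], [0.996, -0.094, -0.0], [0.0, 0.004, -1.0]]
ft_force: [-2.5, 0.5, 8.3]
grip_width: 0.0147
gripper_force: 31.9
```

Request:
{"op": "jog_arm", "data": {"hand": [0.005,0.005,0.005,0.005,0.005], "travel": [[0,0,-0.0096],[0.0007,0,-0.0096],[0.0014,-0.0001,-0.0095],[0.0022,-0.0002,-0.0093],[0.0029,-0.0003,-0.0091]], "yaw": [0,0,0,0,0]}}

```text
time_s: 3.95
position: [0.4813, 0.1072, 0.1615]
tool_rot: [[0.093, 0.996, -0.002], [0.996, -0.093, -0.0], [-0.0, -0.002, -1.0]]
ft_force: [-9.7, 0.7, 6.4]
grip_width: 0.0147
gripper_force: 34.1
```

Request:
{"op": "jog_arm", "data": {"hand": [0.005,0.005,0.005,0.005,0.005], "travel": [[-0.001,0,-0.002],[0,0,0],[0,0,0],[0,0,0],[0,0,0]], "yaw": [0,0,0,0,0]}}

```text
time_s: 4.58
position: [0.4816, 0.1072, 0.1602]
tool_rot: [[0.094, 0.996, 0.002], [0.996, -0.094, 0.0], [0.0, 0.002, -1.0]]
ft_force: [-4.3, 0.9, 7.4]
grip_width: 0.0145
gripper_force: 34.0
```

Request:
{"op": "jog_arm", "data": {"hand": [0.005,0.005,0.005,0.005,0.005], "travel": [[0,0,0],[0,0,0],[0,0,0],[0,0,0],[0,0,0]], "yaw": [0,0,0,0,0]}}

```text
time_s: 5.2
position: [0.4816, 0.1072, 0.1602]
tool_rot: [[0.094, 0.996, 0.002], [0.996, -0.094, 0.0], [0.0, 0.002, -1.0]]
ft_force: [-3.5, 0.7, 7.3]
grip_width: 0.015
gripper_force: 34.0
```

```bash
python3 - <<'E'
from h import *
t=env.get_image('top')[:,:,::-1];s=env.get_image('scene')[:,:,::-1]
cv2.imwrite('pics/d.png',np.hstack([cv2.resize(t[110:310,160:320],(400,500)),cv2.resize(s[150:400,300:500],(400,500))]))
E
```

```text
(no output)
```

View pics/d.png

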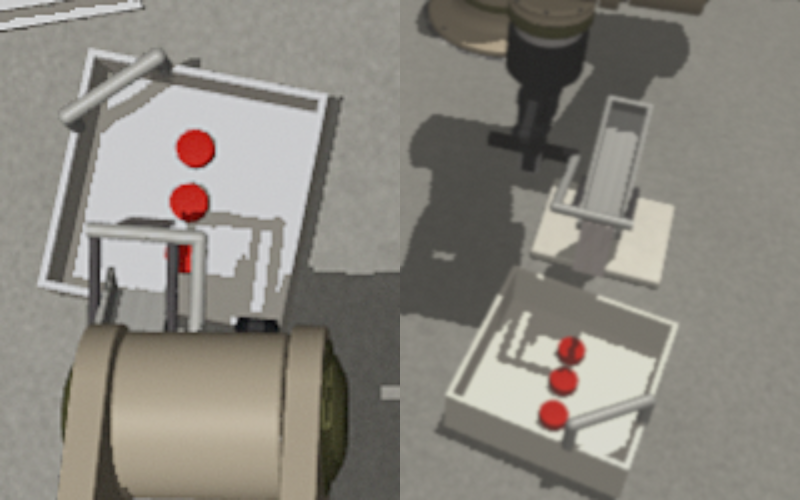

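All three lids are in the tote and the chute is empty. The force hasn't risen yet, so I'll press on to the stop.

Request:
{"op": "jog_arm", "data": {"hand": [0.005,0.005,0.005,0.005,0.005], "travel": [[0.0005,0,-0.002],[0.0005,0,-0.002],[0,0,0],[0,0,0],[0,0,0]], "yaw": [0,0,0,0,0]}}

```text
time_s: 5.92
position: [0.4829, 0.1071, 0.1564]
tool_rot: [[0.094, 0.996, 0.003], [0.996, -0.094, -0.0], [0.0, 0.003, -1.0]]
ft_force: [-3.5, 0.4, 8.0]
grip_width: 0.015
gripper_force: 34.2
```

Request:
{"op": "jog_arm", "data": {"hand": [0.005,0.005,0.005,0.005,0.005], "travel": [[0.001,0,-0.002],[0.001,0,-0.002],[0,0,0],[0,0,0],[0,0,0]], "yaw": [0,0,0,0,0]}}

```text
time_s: 6.55
position: [0.4834, 0.1072, 0.1544]
tool_rot: [[0.093, 0.996, 0.001], [0.996, -0.093, -0.001], [-0.001, 0.001, -1.0]]
ft_force: [-17.6, -2.2, 33.9]
grip_width: 0.0149
gripper_force: 36.9
```

The stop is reached (34 N). Now I'll ease it back up at about 0.4 rad/s.

Request:
{"op": "jog_arm", "data": {"hand": [0.005,0.005,0.005,0.005,0.005], "travel": [[-0.0025,0.0002,0.0065],[-0.0016,0.0002,0.0058],[-0.0013,0.0001,0.0058],[-0.001,0.0001,0.0059],[-0.0007,0,0.006]], "yaw": [0,0,0,0,0]}}

```text
time_s: 7.18
position: [0.4768, 0.1077, 0.181]
tool_rot: [[0.094, 0.996, -0.002], [0.996, -0.094, 0.0], [-0.0, -0.002, -1.0]]
ft_force: [-5.2, -0.0, 2.1]
grip_width: 0.0149
gripper_force: 33.4
```

Request:
{"op": "jog_arm", "data": {"hand": [0.005,0.005,0.005,0.005,0.005], "travel": [[-0.0005,0,0.006],[-0.0001,0,0.006],[0.0001,0,0.006],[0.0005,0,0.006],[0.0007,0,0.0059]], "yaw": [0,0,0,0,0]}}

```text
time_s: 7.8
position: [0.4762, 0.1078, 0.2105]
tool_rot: [[0.094, 0.996, -0.006], [0.996, -0.094, -0.0], [-0.001, -0.005, -1.0]]
ft_force: [-11.4, -0.0, 1.9]
grip_width: 0.015
gripper_force: 32.2
```

Request:
{"op": "jog_arm", "data": {"hand": [0.005,0.005,0.005,0.005,0.005], "travel": [[0.001,0,0.0059],[0.0013,-0.0001,0.0058],[0.0016,-0.0001,0.0058],[0.0019,-0.0002,0.0057],[0.0011,-0.0001,0.0028]], "yaw": [0,0,0,0,0]}}

```text
time_s: 8.43
position: [0.4812, 0.1073, 0.2365]
tool_rot: [[0.093, 0.996, -0.01], [0.996, -0.093, -0.0], [-0.001, -0.01, -1.0]]
ft_force: [-23.5, -0.4, 7.7]
grip_width: 0.015
gripper_force: 32.1
```

Request:
{"op": "jog_arm", "data": {"hand": [0.005,0.005,0.005,0.005,0.005], "travel": [[-0.003,0,0.001],[0.0005,0,0.003],[0.001,0,0.003],[0.001,0,0.003],[0,0,0]], "yaw": [0,0,0,0,0]}}

```text
time_s: 9.05
position: [0.4845, 0.1071, 0.2472]
tool_rot: [[0.094, 0.996, 0.0], [0.996, -0.094, -0.0], [-0.0, 0.0, -1.0]]
ft_force: [-5.9, -1.1, 4.0]
grip_width: 0.0146
gripper_force: 31.1
```

Request:
{"op": "jog_arm", "data": {"hand": [0.005,0.005,0.005,0.005,0.005], "travel": [[0.001,0,0.0025],[0.001,0,0.0025],[0.0005,0,0.001],[0,0,0],[0,0,0]], "yaw": [0,0,0,0,0]}}

```text
time_s: 9.68
position: [0.487, 0.1069, 0.2532]
tool_rot: [[0.094, 0.996, 0.0], [0.996, -0.094, -0.001], [-0.001, 0.0, -1.0]]
ft_force: [-6.1, -2.1, 4.3]
grip_width: 0.0147
gripper_force: 30.9
```

Request:
{"op": "jog_arm", "data": {"hand": [0.005,0.005,0.005,0.005,0.005], "travel": [[0.0005,0,0.0015],[0.0005,0,0.0015],[0.0005,0,0.0015],[0,0,0],[0,0,0]], "yaw": [0,0,0,0,0]}}

```text
time_s: 10.3
position: [0.4879, 0.1069, 0.2558]
tool_rot: [[0.094, 0.996, -0.004], [0.996, -0.094, -0.001], [-0.001, -0.004, -1.0]]
ft_force: [-2.5, -3.9, -23.5]
grip_width: 0.0152
gripper_force: 29.5
```

Request:
{"op": "jog_arm", "data": {"hand": [0.015,0.05,0.05,0.05,0.05], "travel": [[-0.0005,0,-0.002],[0,0,0],[0,0,0],[0,0,0],[0,0,0]], "yaw": [0,0,0,0,0]}}

```text
time_s: 10.92
position: [0.4882, 0.1073, 0.2558]
tool_rot: [[0.094, 0.996, 0.001], [0.996, -0.094, 0.0], [0.0, 0.001, -1.0]]
ft_force: [0.9, 0.5, -0.6]
grip_width: 0.0503
gripper_force: 0.0
```

Request:
{"op": "jog_arm", "data": {"hand": [0.05,0.05,0.05,0.05,0.05], "travel": [[0,0,0.01],[0,0,0.025],[0,0,0.025],[0,0,0.025],[0,0,0.015]], "yaw": [0,0,0,0,0]}}

```text
time_s: 11.55
position: [0.4881, 0.1072, 0.3574]
tool_rot: [[0.094, 0.996, 0.003], [0.996, -0.094, 0.0], [0.0, 0.002, -1.0]]
ft_force: [-0.3, 0.5, -0.7]
grip_width: 0.0503
gripper_force: 0.0
```

Request:
{"op": "jog_arm", "data": {"hand": [0.05,0.05,0.05,0.05,0.05], "travel": [[0.03,0.0,0],[0.03,0.0,0],[0.03,0.015,0],[0.03,0.02,0],[0.03,0.02,0]], "yaw": [0.13,0.13,0.13,0.13,0.14]}}

```text
time_s: 12.18
position: [0.6388, 0.1627, 0.3561]
tool_rot: [[-0.54, 0.842, 0.001], [0.842, 0.54, 0.0], [-0.0, 0.001, -1.0]]
ft_force: [1.2, -0.9, 0.5]
grip_width: 0.0501
gripper_force: 0.0
```

```bash
python3 - <<'E'
from h import *
np.set_printoptions(precision=4,suppress=True)
s=env.observe();print(s['time_s'],s['q'],s['position'],s['tool_rot'][:,1])
w=env.get_image('wrist');t=env.get_image('top')
H=np.array(env.calibration('wrist')['hand_eye']);T=np.eye(4);T[:3,:3]=s['tool_rot'];T[:3,3]=s['position'];M=T@H;print(M)
cv2.imwrite('pics/w2.png',np.hstack([cv2.resize(w,(400,300)),cv2.resize(t[110:310,140:340],(300,300))])[:,:,::-1])
cv2.imwrite('pics/t2.png',t[:,:,::-1]);cv2.imwrite('pics/w2f.png',w[:,:,::-1])
P=lambda x:(lambda c:(c[0]/c[2]*359.58+323.97,c[1]/c[2]*359.58+239.05))((np.linalg.inv(M)@np.r_[x,1])[:3])
print(P([.7253,.2186,.085]))
E
```

```text
12.175 [  4.0228  31.7912  40.2804   0.0039 107.8743 -28.6492] [0.6388 0.1627 0.3561] [0.8418 0.5398 0.0009]
[[ 0.842   0.5115  0.1715  0.5954]
 [ 0.5395 -0.7987 -0.2664  0.2319]
 [ 0.0007  0.3169 -0.9485  0.4812]
 [ 0.      0.      0.      1.    ]]
(np.float64(415.2540548264086), np.float64(195.63751511575055))
```

View pics/w2.png

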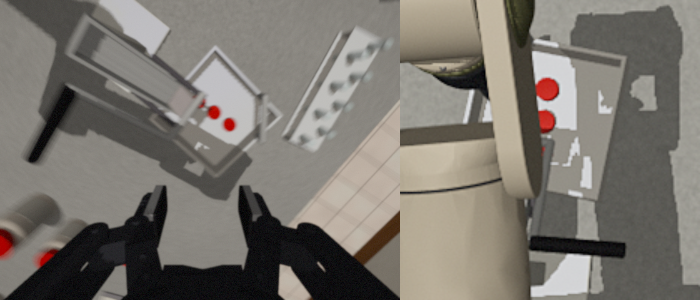

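The wrist view shows the handle at about (424,189) full-scale with the lids lined up in the tote. Next I'm moving above the handle for a closer check.

Request:
{"op": "jog_arm", "data": {"hand": [0.045,0.045,0.045,0.045,0.045], "travel": [[0.025,0.016,-0.03],[0.025,0.016,-0.03],[0.025,0.016,-0.03],[0.012,0.008,-0.02],[0,0,0]], "yaw": [0,0,0,0,0]}}

```text
time_s: 12.9
position: [0.7247, 0.2181, 0.2438]
tool_rot: [[-0.536, 0.844, -0.003], [0.844, 0.536, -0.0], [0.001, -0.003, -1.0]]
ft_force: [-0.6, 0.0, 0.4]
grip_width: 0.0452
gripper_force: 0.0
```

Request:
{"op": "jog_arm", "data": {"hand": [0.045,0.045,0.045,0.045,0.045], "travel": [[0,0,0],[0,0,0],[0,0,0],[0,0,0],[0,0,0]], "yaw": [0,0,0,0,0]}}

```text
time_s: 13.52
position: [0.7249, 0.2181, 0.2454]
tool_rot: [[-0.536, 0.844, 0.0], [0.844, 0.536, 0.0], [-0.0, 0.0, -1.0]]
ft_force: [-1.8, 0.2, -0.3]
grip_width: 0.0453
gripper_force: 0.0
```

```bash
python3 - <<'E'
from h import *
np.set_printoptions(precision=4,suppress=True)
s=env.observe();print(s['time_s'],s['q'],s['position'],s['tool_rot'][:,1])
w=env.get_image('wrist')
H=np.array(env.calibration('wrist')['hand_eye']);T=np.eye(4);T[:3,:3]=s['tool_rot'];T[:3,3]=s['position'];M=T@H;np.save('M.npy',M)
cv2.imwrite('pics/w3.png',w[:,:,::-1])
P=lambda x:(lambda c:(c[0]/c[2]*359.58+323.97,c[1]/c[2]*359.58+239.05))((np.linalg.inv(M)@np.r_[x,1])[:3])
print(P([.7253,.2186,.085]))
E
```

```text
13.525 [  7.8176  45.4574  31.4582   0.0002 103.079  -24.6082] [0.7249 0.2181 0.2454] [0.8441 0.5362 0.0001]
(np.float64(323.7089162825834), np.float64(223.11378386889638))
```

View pics/w3.png

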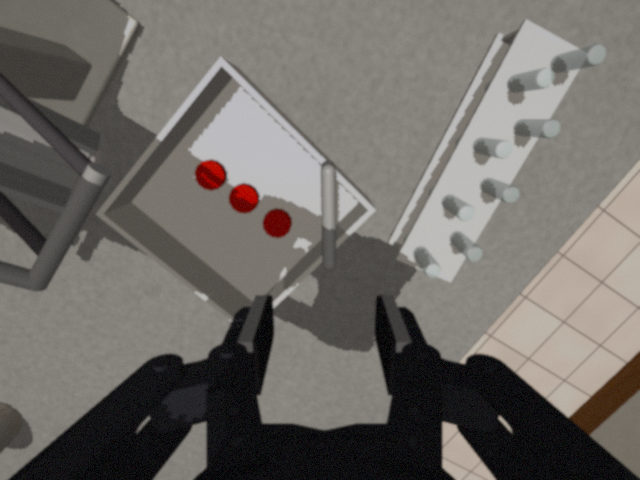

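The wrist view shows the handle bar upright in the picture at (329,163)–(330,268), between the fingers. The lids at (211,175), (244,198) and (277,222) are clear of it. I'll descend and grip.

Request:
{"op": "jog_arm", "data": {"hand": [0.045,0.045,0.045,0.045,0.045], "travel": [[0.0015,0.001,-0.04],[0,0,-0.04],[0,0,-0.04],[0,0,-0.025],[0,0,-0.017]], "yaw": [0,0,0,0,0]}}

```text
time_s: 14.2
position: [0.7262, 0.2191, 0.0819]
tool_rot: [[-0.536, 0.844, -0.001], [0.844, 0.536, -0.0], [0.001, -0.001, -1.0]]
ft_force: [-0.2, -0.5, 0.2]
grip_width: 0.0452
gripper_force: 0.0
```

Request:
{"op": "jog_arm", "data": {"hand": [0.045,0.005,0.005,0.005,0.005], "travel": [[0,0,0],[0,0,0],[0,0,0],[0,0,0],[0,0,0]], "yaw": [0,0,0,0,0], "grip_force": 25}}

```text
time_s: 14.82
position: [0.7271, 0.2193, 0.0849]
tool_rot: [[-0.536, 0.844, 0.003], [0.844, 0.536, 0.0], [-0.001, 0.003, -1.0]]
ft_force: [1.0, 0.1, 7.5]
grip_width: 0.0112
gripper_force: 24.6
```

Request:
{"op": "jog_arm", "data": {"hand": [0.005,0.005,0.005,0.005,0.005], "travel": [[-0.0027,-0.0017,0.0073],[-0.0028,-0.0018,0.0073],[-0.003,-0.0019,0.0071],[-0.0032,-0.002,0.007],[-0.0034,-0.0022,0.0068]], "yaw": [0,0,0,0,0], "grip_force": 20}}

```text
time_s: 15.45
position: [0.7111, 0.2094, 0.1193]
tool_rot: [[-0.536, 0.844, -0.0], [0.844, 0.536, 0.0], [0.0, -0.0, -1.0]]
ft_force: [0.2, -0.9, -4.9]
grip_width: 0.0109
gripper_force: 23.1
```

```bash
python3 - <<'E'
from h import *
np.set_printoptions(precision=4,suppress=True)
s=env.observe();print(s['time_s'],s['position'],s['ft_force'],s['wrist_torque'],s['gripper_force'])
t=env.get_image('scene')[:,:,::-1];w=env.get_image('wrist')[:,:,::-1]
cv2.imwrite('pics/e.png',np.hstack([cv2.resize(t[220:420,270:470],(400,400)),cv2.resize(w,(400,400))]))
E
```

```text
15.45 [0.7111 0.2094 0.1193] [ 0.227  -0.854  -4.9037] [ 0.0623 -0.1614  0.0076] 23.105294108390808
```

View pics/e.png

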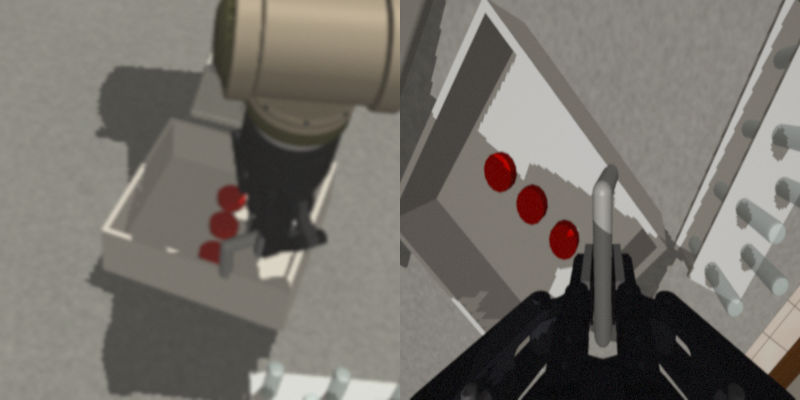

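```bash
cat >> h.py <<'E'
def model(c,bar,th):
    # tote point c -> world, bar world point, tilt th (deg) about bar direction
    d=np.array([.844,.536,0]);b=np.array([-.536,.844,0]);k=np.array([0,0,1.])
    r=np.array(c,float)-[.0595,-.0595,.085]
    D=(r[0]-r[1])/2**.5;B=(r[0]+r[1])/2**.5;Z=r[2];t=np.radians(th)
    return bar+d*(D*np.cos(t)-Z*np.sin(t))+b*B+k*(D*np.sin(t)+Z*np.cos(t))
def proj(M,f,cx,cy,x):
    c=(np.linalg.inv(M)@np.r_[x,1])[:3];return c[:2]/c[2]*f+[cx,cy]
def show():
    s=env.observe();T=np.eye(4);T[:3,:3]=s['tool_rot'];T[:3,3]=s['position']
    C=env.calibration('wrist');W=T@np.array(C['hand_eye'])
    S=env.calibration('scene');V=np.eye(4);V[:3,:3]=S['rotation'];V[:3,3]=S['position']
    return np.array(s['position'])+[0,0,.002],(W,C['fx'],C['cx'],C['cy']),(V,S['fx'],S['cx'],S['cy'])
E
python3 - <<'E'
from h import *
bar,w,v=show()
for th in (0,5,10,15):
  print(th)
  for n,c in dict(handle=(.09,-.09,.055),xp=(.09,.09,.055),xm=(-.09,-.09,.055),low=(-.09,.09,.055),low0=(-.09,.09,0)).items():
    p=model(c,bar,th);a=proj(*w,p);b=proj(*v,p)
    print(n,'w',np.round((400+a[0]/1.6,a[1]/1.2)),'s',np.round((b-[270,220])*2),'z',round(p[2],3))
E
```

```text
0
handle w [658. 250.] s [280. 291.] z 0.092
xp w [456. -11.] s [334. 148.] z 0.092
xm w [512. 411.] s [ 95. 215.] z 0.092
low w [323. 250.] s [168.  88.] z 0.092
low0 w [389. 215.] s [164. 122.] z 0.037
5
handle w [663. 253.] s [282. 291.] z 0.096
xp w [468.  -6.] s [334. 154.] z 0.085
xm w [518. 402.] s [ 96. 221.] z 0.085
low w [353. 236.] s [168. 102.] z 0.074
low0 w [412. 207.] s [166. 138.] z 0.019
10
handle w [667. 257.] s [284. 290.] z 0.1
xp w [480.  -1.] s [335. 161.] z 0.078
xm w [524. 393.] s [ 97. 229.] z 0.078
low w [379. 225.] s [169. 117.] z 0.056
low0 w [432. 200.] s [168. 154.] z 0.002
15
handle w [671. 261.] s [286. 289.] z 0.104
xp w [491.   3.] s [335. 168.] z 0.071
xm w [530. 385.] s [ 99. 236.] z 0.071
low w [403. 215.] s [170. 131.] z 0.038
low0 w [451. 194.] s [171. 171.] z -0.015
```

The tilt matches my 10° prediction: low rim corner at scene (173,120) against a predicted (169,117). The bar is turning in the grip and the low corner rests on the bench, so I'll carry on to 30°.

Request:
{"op": "jog_arm", "data": {"hand": [0.005,0.005,0.005,0.005,0.005], "travel": [[-0.0037,-0.0024,0.0066],[-0.0039,-0.0025,0.0065],[-0.0041,-0.0026,0.0064],[-0.0042,-0.0027,0.0062],[-0.0043,-0.0027,0.0061]], "yaw": [0,0,0,0,0]}}

```text
time_s: 16.18
position: [0.6909, 0.1965, 0.1511]
tool_rot: [[-0.536, 0.844, 0.0], [0.844, 0.536, 0.0], [-0.0, 0.0, -1.0]]
ft_force: [0.4, -1.0, -3.6]
grip_width: 0.0108
gripper_force: 22.6
```

Request:
{"op": "jog_arm", "data": {"hand": [0.005,0.005,0.005,0.005,0.005], "travel": [[-0.0046,-0.0029,0.0058],[-0.0048,-0.003,0.0056],[-0.0049,-0.0031,0.0054],[-0.005,-0.0032,0.0052],[-0.0051,-0.0033,0.0051]], "yaw": [0,0,0,0,0]}}

```text
time_s: 16.8
position: [0.6664, 0.1809, 0.178]
tool_rot: [[-0.536, 0.844, -0.0], [0.844, 0.536, -0.0], [0.0, -0.0, -1.0]]
ft_force: [0.5, 0.4, -3.7]
grip_width: 0.0108
gripper_force: 22.1
```

Request:
{"op": "jog_arm", "data": {"hand": [0.005,0.005,0.005,0.005,0.005], "travel": [[0,0,0],[0,0,0],[0,0,0],[0,0,0],[0,0,0]], "yaw": [0,0,0,0,0]}}

```text
time_s: 17.42
position: [0.6668, 0.1812, 0.1776]
tool_rot: [[-0.536, 0.844, -0.0], [0.844, 0.536, 0.0], [0.0, -0.0, -1.0]]
ft_force: [0.3, 0.4, -3.4]
grip_width: 0.0109
gripper_force: 22.2
```

```bash
python3 - <<'E'
from h import *
t=env.get_image('scene')[:,:,::-1];w=env.get_image('wrist')[:,:,::-1]
cv2.imwrite('pics/f.png',np.hstack([cv2.resize(t[220:420,270:470],(400,400)),cv2.resize(w,(400,400))]))
bar,w,v=show();print(bar)
for th in (20,25,30,35):
  print(th)
  for n,c in dict(handle=(.09,-.09,.055),xp=(.09,.09,.055),xm=(-.09,-.09,.055),low=(-.09,.09,.055),low0=(-.09,.09,0)).items():
    p=model(c,bar,th);a=proj(*w,p);b=proj(*v,p)
    print(n,'w',np.round((400+a[0]/1.6,a[1]/1.2)),'s',np.round((b-[270,220])*2),'z',round(p[2],3))
E
```

```text
[0.6667722  0.18119893 0.17964651]
20
handle w [675. 265.] s [269. 201.] z 0.166
xp w [502.   7.] s [322. 101.] z 0.123
xm w [536. 378.] s [ 83. 164.] z 0.123
low w [424. 208.] s [157.  77.] z 0.079
low0 w [469. 189.] s [160. 121.] z 0.027
25
handle w [678. 270.] s [271. 198.] z 0.171
xp w [513.  10.] s [323. 108.] z 0.117
xm w [543. 371.] s [ 85. 172.] z 0.117
low w [443. 201.] s [159.  93.] z 0.063
low0 w [485. 185.] s [164. 138.] z 0.013
30
handle w [681. 275.] s [272. 196.] z 0.175
xp w [523.  13.] s [325. 116.] z 0.112
xm w [549. 366.] s [ 86. 180.] z 0.112
low w [461. 196.] s [162. 110.] z 0.048
low0 w [501. 182.] s [168. 155.] z 0.0
35
handle w [684. 280.] s [273. 193.] z 0.18
xp w [534.  15.] s [327. 123.] z 0.107
xm w [556. 361.] s [ 89. 188.] z 0.107
low w [477. 191.] s [165. 126.] z 0.034
low0 w [516. 179.] s [173. 172.] z -0.011
```

View pics/f.png

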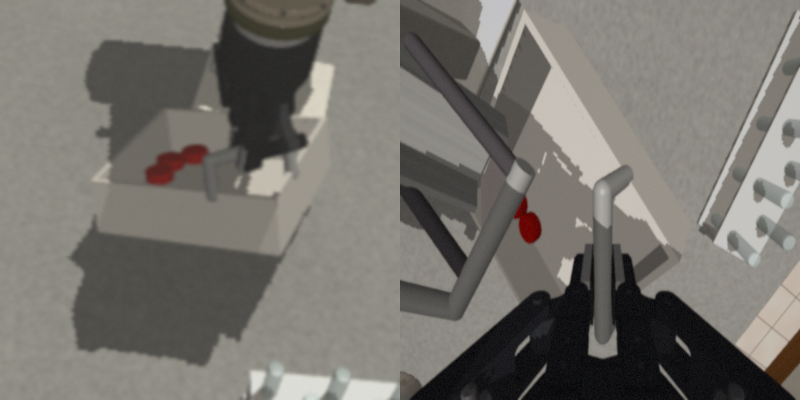

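The tilt reads about 30°. The lids appear low in the tote at left-picture (158,175), (172,160) and (195,153). I'll measure their positions in the tote frame.

```bash
cat > l.py <<'E'
from h import *
bar,w,v=show();th=30;s=env.observe();print(s['time_s'],s['position'],s['ft_force'])
O=model((0,0,0),bar,th);R=np.c_[model((1,0,0),bar,th)-O,model((0,1,0),bar,th)-O,model((0,0,1),bar,th)-O]
im=env.get_image('scene');i=im.astype(int);m=((i[:,:,0]>60)&(i[:,:,0]>2.2*i[:,:,1])).astype(np.uint8)
m[:270]=0;m[340:]=0;m[:,:330]=0;m[:,385:]=0
n,lab,st,ce=cv2.connectedComponentsWithStats(m);print(st[1:].tolist(),ce[1:].round(1).tolist())
def fl(u,vv,z=.017):
    o,d=ray('scene',u,vv);o=R.T@(o-O);d=R.T@d;return (o+d*(z-o[2])/d[2])[:2].round(3)
for c in ce[1:]: print(fl(*c))
for e in [(-.07,.07,.017),(-.04,.07,.017),(-.07,.04,.017)]: print('exp',proj(*v,O+R@e).round(1))
cv2.imwrite('pics/g.png',cv2.resize(im[285:345,325:405,::-1],(800,600),interpolation=2))
E
python3 l.py
```

```text
17.525 [0.6667722  0.18119893 0.17764651] [-0.10415638  0.26324502 -3.94237866]
[[344, 293, 29, 19, 239]] [[356.7, 301.7]]
[-0.059  0.036]
exp [357.9 294.8]
exp [370.8 295.5]
exp [352.5 300.5]
```

View pics/g.png

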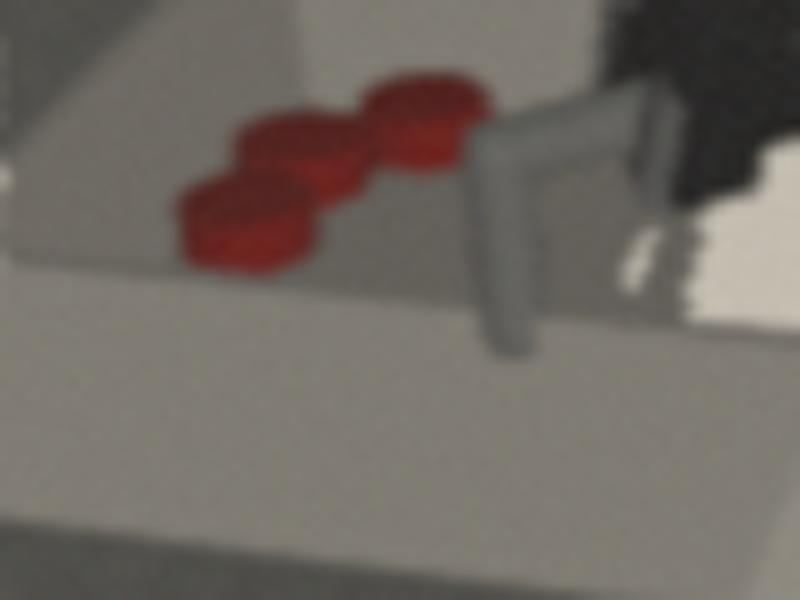

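```bash
cat >> l.py <<'E'
i=env.get_image('wrist').astype(int);m=((i[:,:,0]>60)&(i[:,:,0]>2.2*i[:,:,1])).astype(np.uint8)
n,lab,st,ce=cv2.connectedComponentsWithStats(m);print('wrist',[(a.tolist(),b.round(1).tolist()) for a,b in zip(st[1:],ce[1:]) if a[4]>60])
for e in [(-.07,.07,.017),(-.04,.07,.017),(-.07,.04,.017),(-.085,.085,.005)]: print('exp w',proj(*w,O+R@e).round(1))
E
python3 l.py
```

```text
17.575 [0.66676317 0.18119248 0.177681  ] [ 0.99482918 -0.03533778 -4.51305899]
[[344, 293, 29, 19, 237]] [[356.6, 301.8]]
[-0.059  0.035]
exp [357.9 294.7]
exp [370.8 295.5]
exp [352.5 300.5]
wrist [([183, 236, 43, 56, 1253], [204.7, 267.9])]
exp w [166.  227.5]
exp w [180.7 204.3]
exp w [187.5 257.3]
exp w [161.7 220.4]
```

The two views agree that two lids bridge the walls just short of the corner. I'll give a small tilt nudge (+3° and back) to settle them.

Request:
{"op": "jog_arm", "data": {"hand": [0.005,0.005,0.005,0.005,0.005], "travel": [[-0.004,-0.0026,0.0037],[-0.0041,-0.0026,0.0034],[0.0041,0.0026,-0.0034],[0.004,0.0026,-0.0037],[0,0,0]], "yaw": [0,0,0,0,0]}}

```text
time_s: 18.3
position: [0.6671, 0.1815, 0.1773]
tool_rot: [[-0.537, 0.844, 0.0], [0.844, 0.537, 0.0], [-0.0, 0.0, -1.0]]
ft_force: [1.4, -0.4, -2.4]
grip_width: 0.0109
gripper_force: 22.2
```

Request:
{"op": "jog_arm", "data": {"hand": [0.005,0.005,0.005,0.005,0.005], "travel": [[-0.004,-0.0026,0.0037],[-0.0041,-0.0026,0.0034],[0.0041,0.0026,-0.0034],[0.004,0.0026,-0.0037],[0,0,0]], "yaw": [0,0,0,0,0]}}

```text
time_s: 18.92
position: [0.667, 0.1814, 0.1772]
tool_rot: [[-0.536, 0.844, -0.0], [0.844, 0.536, -0.0], [0.0, -0.0, -1.0]]
ft_force: [0.6, 0.1, -1.2]
grip_width: 0.011
gripper_force: 22.2
```

```bash
python3 l.py; python3 - <<'E'
from h import *
a=cv2.imread('pics/g.png')[::10,::10].astype(int)
# top faces are darker red than sides: separate
m=((a[:,:,2]>60)&(a[:,:,2]>2.2*a[:,:,1]))
ys,xs=np.where(m)
for y in range(ys.min(),ys.max()+1):
    r=np.where(m[y])[0]; print(y+285,''.join('#' if (m[y,x] and a[y,x,2]>115) else 'o' if m[y,x] else '.' for x in range(12,55)))
E
```

```text
18.925 [0.66704329 0.18142644 0.1771747 ] [ 0.63599777  0.06372342 -1.23536484]
[[344, 293, 29, 19, 242]] [[356.8, 301.9]]
[-0.059  0.036]
exp [358. 295.]
exp [370.9 295.8]
exp [352.6 300.8]
wrist [([182, 236, 43, 56, 1271], [204.3, 267.7])]
exp w [166.1 227.5]
exp w [180.8 204.3]
exp w [187.6 257.3]
exp w [161.8 220.4]
294 ............................ooooooo........
295 ..........................oooooooooo.......
296 .........................ooooooooooo.......
297 .........................ooooooooooo.......
298 ...............oooooooooooooooooooo........
299 ..............oooooooooooooooooooo.........
300 .............ooooooooooooooooooooo.........
301 ..............oooooooooooooooooooo.........
302 .............oooooooooooo..................
303 .............ooooooooooo...................
304 ...........ooooooooooooo...................
305 ........oooooooooooooo.....................
306 ........oooooooooooo.......................
307 .......oooooooooooo........................
308 ........ooooooooooo........................
309 ........ooooooooooo........................
310 ........ooooooooooo........................
311 ........ooooooooo..........................
312 ............oo.............................
```

Request:
{"op": "jog_arm", "data": {"hand": [0.005,0.005,0.005,0.005,0.005], "travel": [[-0.004,0.0063,0],[0.004,-0.0063,0],[-0.004,0.0063,0],[0.004,-0.0063,0],[0,0,0]], "yaw": [0,0,0,0,0], "grip_force": 25}}

```text
time_s: 19.65
position: [0.6669, 0.1807, 0.1776]
tool_rot: [[-0.536, 0.844, -0.0], [0.844, 0.536, 0.0], [0.0, -0.0, -1.0]]
ft_force: [0.1, -0.1, -3.0]
grip_width: 0.0111
gripper_force: 24.4
```

```bash
python3 l.py
```

```text
19.65 [0.6669137  0.18065626 0.17757059] [ 0.11372489 -0.09916071 -3.02283443]
[[344, 293, 30, 19, 235]] [[357.2, 301.4]]
[-0.058  0.038]
exp [357.7 294.8]
exp [370.6 295.6]
exp [352.3 300.5]
wrist [([183, 235, 42, 55, 1218], [204.4, 266.5])]
exp w [166.1 227.6]
exp w [180.8 204.5]
exp w [187.6 257.4]
exp w [161.8 220.6]
```

Request:
{"op": "jog_arm", "data": {"hand": [0.005,0.005,0.005,0.005,0.005], "travel": [[-0.0075,0.0118,0],[0.0075,-0.0118,0],[-0.0075,0.0118,0],[0.0075,-0.0118,0],[0,0,0]], "yaw": [0,0,0,0,0], "grip_force": 30}}

```text
time_s: 20.38
position: [0.6673, 0.1802, 0.1777]
tool_rot: [[-0.535, 0.845, 0.0], [0.845, 0.535, -0.001], [-0.001, 0.0, -1.0]]
ft_force: [0.8, -0.5, -2.2]
grip_width: 0.0105
gripper_force: 29.3
```

```bash
python3 l.py; python3 - <<'E'
from h import *
a=cv2.imread('pics/g.png')[::10,::10].astype(int)
m=((a[:,:,2]>60)&(a[:,:,2]>2.2*a[:,:,1]))
for y in range(6,30): print(y+285,''.join('#' if m[y,x] else '.' for x in range(12,55)))
E
```

```text
20.375 [0.66726993 0.18019179 0.17768533] [ 0.76161331 -0.53403995 -2.23431674]
[[343, 293, 29, 19, 236]] [[356.3, 301.6]]
[-0.059  0.037]
exp [357.5 294.8]
exp [370.3 295.6]
exp [352.  300.6]
wrist [([181, 235, 44, 57, 1297], [203.7, 267.5])]
exp w [166.  227.6]
exp w [180.7 204.4]
exp w [187.6 257.3]
exp w [161.7 220.5]
291 ...........................................
292 ...........................................
293 ...........................................
294 ...........................########........
295 .........................###########.......
296 .........................###########.......
297 ........................###########........
298 ..............####################.........
299 .............#####################.........
300 .............####################..........
301 .............####################..........
302 .............###########...................
303 ............############...................
304 .........##############....................
305 .......##############......................
306 .......#.##########........................
307 .......############........................
308 .......############........................
309 .......############........................
310 .......###########.........................
311 ........########...........................
312 ...........................................
313 ...........................................
314 ...........................................
```

The jam survives because the low corner pivots on the bench. I'll grip firmly, lift it about 8 mm clear, shake along the bar, then set it back.

Request:
{"op": "jog_arm", "data": {"hand": [0.005,0.005,0.005,0.005,0.005], "travel": [[0,0,0],[0,0,0],[0,0,0.002],[0,0,0.003],[0,0,0.003]], "yaw": [0,0,0,0,0], "grip_force": 100}}

```text
time_s: 21.1
position: [0.6668, 0.1813, 0.1859]
tool_rot: [[-0.536, 0.844, 0.0], [0.844, 0.536, 0.0], [0.0, 0.0, -1.0]]
ft_force: [-0.4, -0.1, -5.6]
grip_width: 0.0087
gripper_force: 97.7
```

Request:
{"op": "jog_arm", "data": {"hand": [0.005,0.005,0.005,0.005,0.005], "travel": [[-0.0065,0.0102,0],[0.0065,-0.0102,0],[-0.0065,0.0102,0],[0.0065,-0.0102,0],[0,0,0]], "yaw": [0,0,0,0,0]}}

```text
time_s: 21.72
position: [0.6671, 0.1805, 0.1856]
tool_rot: [[-0.536, 0.845, 0.0], [0.845, 0.536, -0.0], [-0.0, 0.0, -1.0]]
ft_force: [0.6, 1.0, -4.9]
grip_width: 0.0086
gripper_force: 97.8
```

```bash
python3 l.py; python3 - <<'E'
from h import *
a=cv2.imread('pics/g.png')[::10,::10].astype(int)
m=((a[:,:,2]>60)&(a[:,:,2]>2.2*a[:,:,1]))
for y in range(0,30): print(y+285,''.join('#' if m[y,x] else '.' for x in range(8,60)))
E
```

```text
21.725 [0.66710247 0.18049584 0.18563231] [ 0.62964446  0.98315611 -4.88724254]
[[345, 294, 26, 17, 190]] [[357.4, 302.1]]
[-0.052  0.023]
exp [357.9 292.5]
exp [370.9 293.2]
exp [352.5 298.2]
wrist [([189, 230, 42, 56, 1221], [210.5, 262.0])]
exp w [166.  227.6]
exp w [180.7 204.4]
exp w [187.6 257.3]
exp w [161.7 220.5]
285 ....................................................
286 ....................................................
287 ....................................................
288 ....................................................
289 ....................................................
290 ....................................................
291 ....................................................
292 ....................................................
293 ....................................................
294 ....................................................
295 .................................#####..............
296 ................................######..............
297 ...............................######...............
298 .......................#####..#
[... 233 characters left out ...]
##..............
303 ..................############......................
304 .................############.......................
305 ..............##############........................
306 .............############...........................
307 .............############...........................
308 .............############...........................
309 .............############...........................
310 ...............#########............................
311 ....................................................
312 ....................................................
313 ....................................................
314 ....................................................
```

Request:
{"op": "jog_arm", "data": {"hand": [0.005,0.005,0.005,0.005,0.005], "travel": [[-0.0134,0.0211,0.003],[0.0134,-0.0211,0],[-0.0134,0.0211,0],[0.0134,-0.0211,-0.003],[0,0,0]], "yaw": [0,0,0,0,0]}}

```text
time_s: 22.45
position: [0.6672, 0.1801, 0.1854]
tool_rot: [[-0.535, 0.845, 0.0], [0.845, 0.535, -0.001], [-0.001, -0.0, -1.0]]
ft_force: [0.0, 0.2, -5.1]
grip_width: 0.0084
gripper_force: 98.0
```

Request:
{"op": "jog_arm", "data": {"hand": [0.005,0.005,0.005,0.005,0.005], "travel": [[0,0,0],[0,0,0],[0,0,0],[0,0,0],[0,0,0]], "yaw": [0,0,0,0,0]}}

```text
time_s: 23.08
position: [0.6667, 0.1812, 0.1857]
tool_rot: [[-0.536, 0.844, -0.0], [0.844, 0.536, -0.0], [-0.0, -0.0, -1.0]]
ft_force: [-0.4, -0.6, -5.3]
grip_width: 0.0087
gripper_force: 97.9
```

```bash
cat > m.py <<'E'
import cv2,numpy as np
a=cv2.imread('pics/g.png')[::10,::10].astype(int)
m=((a[:,:,2]>60)&(a[:,:,2]>2.2*a[:,:,1]))
for y in range(4,32): print(y+285,''.join('#' if m[y,x] else '.' for x in range(8,60)))
E
python3 l.py; python3 m.py
```

```text
23.075 [0.6667096  0.18123538 0.18573018] [-0.4025083  -0.55857739 -5.25023173]
[[350, 294, 21, 14, 164]] [[359.4, 299.9]]
[-0.052  0.034]
exp [358.3 292.4]
exp [371.2 293.1]
exp [352.8 298.1]
wrist [([189, 177, 17, 8, 78], [197.2, 180.2]), ([188, 232, 28, 33, 570], [202.9, 250.3])]
exp w [166.  227.5]
exp w [180.7 204.3]
exp w [187.5 257.3]
exp w [161.7 220.4]
289 ....................................................
290 ....................................................
291 ....................................................
292 ....................................................
293 ....................................................
294 ............................#####...................
295 ........................##########..................
296 .......................############.##..............
297 .......................###############..............
298 .......................###############..............
299 ......................################..............
300 ....................####.#########.###..............
301 ..................###.##.######.....###.........
[... 159 characters left out ...]
................
305 ..................###########.......................
306 ..................##########........................
307 ...................######...........................
308 ....................................................
309 ....................................................
310 ....................................................
311 ....................................................
312 ....................................................
313 ....................................................
314 ....................................................
315 ....................................................
316 ....................................................
```

The lids have rearranged into the corner: one in it and one along each wall. Next I'll ease the grip so the low corner settles on the bench, then lower back to 30°.

Request:
{"op": "jog_arm", "data": {"hand": [0.005,0.005,0.005,0.005,0.005], "travel": [[0,0,0],[0,0,0],[0,0,-0.002],[0,0,-0.003],[0,0,-0.003]], "yaw": [0,0,0,0,0], "grip_force": 20}}

```text
time_s: 23.8
position: [0.6672, 0.1813, 0.1783]
tool_rot: [[-0.536, 0.844, 0.002], [0.844, 0.536, 0.0], [-0.001, 0.002, -1.0]]
ft_force: [2.9, 1.2, 0.7]
grip_width: 0.0087
gripper_force: 98.6
```

Request:
{"op": "jog_arm", "data": {"hand": [0.005,0.005,0.005,0.005,0.005], "travel": [[0,0,0],[0,0,0],[0,0,0],[0,0,0],[0,0,0]], "yaw": [0,0,0,0,0]}}

```text
time_s: 24.42
position: [0.6668, 0.1812, 0.1778]
tool_rot: [[-0.536, 0.844, 0.0], [0.844, 0.536, 0.0], [-0.0, 0.0, -1.0]]
ft_force: [1.1, 1.0, -2.3]
grip_width: 0.0086
gripper_force: 98.4
```

```bash
python3 l.py; python3 m.py; python3 - <<'E'
from h import *
# tilt check: mean slope/position of the tote's near bottom edge vs. shadow, and reference frame f.png (verified ~30 deg)
im=env.get_image('scene')[:,:,::-1]
g=cv2.cvtColor(cv2.resize(im[220:420,270:470],(400,400)),6).astype(int)
r=cv2.cvtColor(cv2.imread('pics/f.png')[:,:400],6).astype(int)
for x in (110,120,130,140,150,170,200,230,260): print(x,[int(150+np.argmax(np.diff(c[150:240:1,x]))) for c in(g,r)],[int(190+np.argmin(np.diff(c[190:290,x]))) for c in(g,r)])
print(np.abs(g-r)[90:260,90:300].mean())
E
```

```text
24.425 [0.66675601 0.18117326 0.17776652] [ 1.11790295  0.96185334 -2.30040056]
[[349, 292, 28, 15, 194]] [[359.4, 298.7]]
[-0.059  0.051]
exp [357.9 294.7]
exp [370.8 295.5]
exp [352.5 300.5]
wrist [([176, 178, 25, 13, 178], [188.3, 183.1]), ([182, 235, 26, 32, 479], [196.1, 253.0])]
exp w [166.  227.5]
exp w [180.7 204.3]
exp w [187.5 257.3]
exp w [161.7 220.4]
289 ....................................................
290 ....................................................
291 ....................................................
292 ....................................................
293 .........................######.....................
294 .......................##########.....######........
295 ......................#######################.......
296 ......................###################...........
297 ......................#################.............
298 ......................#################.............
299 ...................##############.####..............
300 .................##############....###..............
301 ................############........##........
[... 414 characters left out ...]
................................................
310 ....................................................
311 ....................................................
312 ....................................................
313 ....................................................
314 ....................................................
315 ....................................................
316 ....................................................
110 [163, 163] [233, 233]
120 [183, 183] [233, 233]
130 [183, 183] [235, 235]
140 [185, 185] [237, 237]
150 [185, 183] [237, 237]
170 [173, 181] [241, 241]
200 [191, 191] [245, 245]
230 [195, 193] [249, 249]
260 [167, 167] [195, 194]
2.1753781512605044
```

The tote pose matches the earlier ~30° view edge for edge, and the lids now sit as expected in the corner. The arm is holding still, so I'm handing in.

```bash
python3 -c "
from rig import env
print(env.close_job())"
```

```text
the job is handed in; nothing more can be done
None
```

I handed the job in at about 24.5 s, and the hand-in returned no verdict: the lever was pulled to its stop and eased back to rest, all three lids are together in the far corner, and the tote is held still at about 30° with its low corner on the bench.

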